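Hold a round flask down on the sprung mixer cradle

TASK

Fit the blue adapter ring squarely into the round pocket of the mixer's sprung cradle, then set the stoppered amber flask upright in the ring. Press the flask down until the cradle is fully home against its stop and finish while still holding it down there: do not let go or ease off, push only on the flask, and leave the orange ring, the dropper bottle and the culture dish where they are.

Things in the scene. Friction and masses are not known exactly. Their poses are not given: they have to be found in the camera images.
- mixer: White benchtop mixer, fixed. Box 130 x 150 mm in plan, top face 60 mm above the bench; origin at the centre of its underside, on the bench. Over its middle, on the same vertical axis, rides a sprung cradle: a 90 mm disc, underside 80 mm above the bench when up, with a round grey wall on it that forms the pocket.
- cradle_seat (a point): Centre of the floor of the cradle's pocket, 92 mm above the bench with the cradle up; it moves down with the cradle. The pocket is 67 mm across and 10 mm deep, open at the top; its wall is 6.5 mm thick (80 mm over the outside). Its z axis points up.
- cradle (a joint): Downward travel of the sprung cradle in m: 0 = up (rest), 0.015 = fully home against its stop. The spring is preloaded: the ring and the flask resting on it do not move it; on top of their weight it takes about 4 N to start it and 11 to 12 N to push it home, and it rises again when let go.
- blue_ring: Blue plastic adapter ring, a loose upright tube 61 mm across the outside, 40 mm high, with a 45 mm hole through it and a 3 mm chamfer round its foot, 60 g. Origin at the centre of its underside, z axis up. Standing in the pocket its upper 30 mm show. It starts standing on the bench.
- orange_ring: Orange adapter ring of another size: the same outside (61 mm across, 40 mm high) but with a 29 mm hole. Origin at the centre of its underside. Not wanted; stays where it is.
- flask: Amber glass round flask, loose, 160 g, bottom-heavy: a 64 mm ball, a neck 24 mm across from 62 to 105 mm above its lowest point, a 29 mm lip to 110 mm, a red stopper to 125 mm. Origin at the lowest point of the ball, z axis up the neck. Starts upright in the cork stand, origin 21 mm above the bench. Resting in the blue ring, its origin is 9 mm below the ring's top, 31 mm above the pocket floor.
- cork: Round cork stand, fixed: 90 mm across, 30 mm high, with a 44 mm hole in which the flask's ball sits at the start. Origin at the centre of its underside, on the bench.
- dropper: Small amber dropper bottle with a white label and black dropper top, 34 mm across, 75 mm tall, loose; origin at the centre of its underside. Stays where it is.
- dish: Round red culture dish with a clear lid, 95 mm across, 16 mm high, loose; origin at the centre of its underside. Stays where it is.

How it is judged:
On the way, in this order (a step that is already met when the one before it is completed fails the run):
1. the blue ring stands squarely on the floor of the cradle's pocket (horizontal distance between blue_ring and cradle_seat below 0.004 m and z of blue_ring in the frame of cradle_seat between -0.004 and 0.003 m and angle between blue_ring's own z axis and vertical below 0.06 rad), for 0.2 s.
2. the flask sits upright in the blue ring, the ring still in the pocket (all of step 1 and horizontal distance between flask and cradle_seat below 0.007 m and z of flask in the frame of cradle_seat between 0.026 and 0.0345 m and angle between flask's own z axis and vertical below 0.14 rad), for 0.2 s.
At the end, for the whole second after the job is handed in: Robot still pushes the flask (over 3 N), not ring or mixer (under 1 N); cradle still, 12 mm or more down; blue ring in pocket (4 mm of centre, 3 mm of floor, tilt under 0.06 rad); flask in ring (7 mm of axis, 4 mm of resting height, tilt under 0.14 rad) (all of step 2 and value of joint cradle above 0.012 m and velocity of joint cradle between -0.01 and 0.01 m/s and contact force between the fingers and flask above 3 N and contact force between the fingers and blue_ring below 1 N and contact force between the fingers and mixer below 1 N); the arm keeps its last pose, push and grip.
It fails at once if the orange ring was displaced by more than 30 mm (distance of orange_ring from where it was at the start of the episode above 0.03 m).
It fails at once if the dropper bottle was displaced by more than 30 mm (distance of dropper from where it was at the start of the episode above 0.03 m).
It fails at once if the culture dish was displaced by more than 30 mm (distance of dish from where it was at the start of the episode above 0.03 m).
It also fails if it takes over 64 s, if anything falls off the work surface, if the arm or the gripper's body presses on something with over 40 N, if the wrist force passes 120 N, or if a joint passes its speed limit or range.

ROBOT

A 6-joint arm with a two-finger parallel gripper is mounted at the origin on the work surface. World frame = base frame: x ahead of the robot, y to its left, z up, the work surface at z = 0. Lengths are in m, angles in rad, forces in N, time in s.
With the tool pointing down it reaches from about 0.25 to 0.775 m from the base axis. Payload 4 kg.
Tool frame: the origin (TCP) lies midway between the tips of the shut fingers; the grasp point (between the pads) lies 19 mm behind it; z points along the fingers, y is the direction in which the jaws open and shut (so a half turn about z gives the same grasp; the last joint's range is limited). The gripper opens to 94 mm and grips with 3 to 60 N. Pads are 16 mm wide; open, the fingers measure 119 mm over their backs; the gripper's body (75 mm by 177 mm) begins 78 mm behind the grasp point.
Start: joints at [1.064, 0.087, 1.371, -0, 1.684, -0.103], TCP at [0.216, 0.506, 0.173] pointing down, gripper open.
Joint ranges: [-3.1, 3.1], [-0.76, 2.03], [0.27, 2.55], [-1.08, 4.22], [0.17, 2.65], [-2.57, 2.57]. Speed limits (rad/s): [2.79, 2.79, 3.14, 3.14, 3.14, 3.14].

INTERFACE

Orientations are given as [roll, pitch, yaw] about the fixed x, y, z axes, in that order (R = Rz(yaw) Ry(pitch) Rx(roll)).
In Python, from bench import robot, cams gives the robot as it stands.
- The arm moves only by the tool step_arm, never from a script. Its argument "plan" is a list that holds one entry, the list of rows, each a list of 5 numbers: the shift along the world's x, y, z in mm, then the turn about the world's z in rad, then the opening in per cent of the stroke, from 0 (shut) to 100 (fully open). In form: [[[tx, ty, tz, turn, fingers], ...]]. A call has 1 to 8 rows; each row is the pose to reach, as a shift and turn from the pose commanded when the call began; what a row does not reach only later rows make up. A row lasts 1/12 s, in which the tool goes at most 41.7 mm and 7.16 degrees, less where a joint would pass 70% of its speed; a pose out of reach is approached as far as the arm can. A call with a gripper value outside its range is refused whole. The fingers move at their own pace and stop on an object; the grip force is fixed at half the most. Time passes only in rows, so rows that repeat a pose let the fingers close. It gives the time, the measured TCP pose, the force and the opening at its end, in the units of the state.
- robot.get_obs(): the state, without advancing time (a new reading comes with each control period).
- cams.snapshot(name): name is "side" or "top" or "wrist"; returns a dict with "frame" (480x640x3 uint8, red, green, blue), "camera_matrix" (3x3 intrinsics, pixels), "origin" and "attitude" of the camera in the world; the wrist camera has in their place "T_tool_cam" (4x4, takes a point from camera to tool coordinates, whose origin is the TCP and whose axes are the flange's). Camera axes: x right, y down, z forward; pixel columns grow to the right and rows downward; lengths in m; the calibration is good to about 2 mm. A picture is of the moment at which its call begins: read the wrist's pose just before it. There is no depth.
- robot.close_job(): hands the job in, once; it reports no verdict.
The state is a dict: "time": time; "joint_positions": joint angles; "qvel": joint speeds; "joint_torque": joint torques, N m; "tool_pos": TCP position; "ee_rot": TCP orientation; "wrist_force": force on the tool from outside, world axes, zero at the start; "wrist_torque": the same for the moment, N m; "width": finger opening in m.
Only numpy, scipy, OpenCV 4.12 (cv2) and the standard library are available. Lean on these libraries where they do the work, as an engineer would, in place of code of your own. Each camera call takes 0.05 s, during which the arm holds its last target. There are 200 camera calls.

## Working session

There is one attempt and no reset: what is moved stays moved. The work goes in short steps, Python scripts to look and compute and a tool call to move; the robot and the scene stay as the last step left them, time stands still between calls to the robot, and variables do not carry over. Pictures are saved under pics/ and viewed, about 8 in all and at most 12, crops included, and the job is handed in when it is done.

Besides the shell and the picture viewer there is one more tool, called after "Call:" by a JSON object that holds its "method" and its "body", one argument or row to a line. step_arm: Moves the arm, as the interface text tells. Its arguments: {"type":"object","properties":{"plan":{"type":"array"}},"required":["plan"]}

```bash
mkdir -p pics; ls
python3 - <<'E'
from bench import robot,cams
import cv2,numpy as np
o=robot.get_obs(); print(o)
ims=[]
for n in("top","side"):
    s=cams.snapshot(n); np.savez("pics/%s0.npz"%n,**s); print(n,s["camera_matrix"],s["origin"],s["attitude"])
    cv2.imwrite("pics/%s0.png"%n,s["frame"][:,:,::-1])
E
```

```text
pics
{'time': 0.0, 'joint_positions': array([ 1.06389486e+00,  8.79504705e-02,  1.37222423e+00, -3.03121191e-05,
        1.68359244e+00, -1.03097025e-01]), 'qvel': array([ 0.00017957,  0.00135214,  0.00090762,  0.00051841,  0.00019403,
       -0.00074832]), 'joint_torque': array([ 3.41645227e-04, -3.40194833e+01, -3.02418745e+01,  7.19359796e-02,
        3.31833679e-02, -1.61422536e-04]), 'tool_pos': array([0.21582162, 0.50522341, 0.17202196]), 'ee_rot': array([-3.13942661e+00, -1.93819809e-04,  2.73778462e+00]), 'wrist_force': array([ 0.64409382,  0.56648855, -0.23469972]), 'wrist_torque': array([-0.00368933,  0.00303696, -0.0075672 ]), 'width': 0.09409356168411682}
top [[602.66813184   0.         305.90736624]
 [  0.         602.66813184 249.42673302]
 [  0.           0.           1.        ]] [ 0.40667779 -0.01256621  1.10443046] [-2.98844828 -0.00532848 -1.54701884]
side [[586.98050822   0.         315.35569482]
 [  0.         586.98050822 236.95943055]
 [  0.           0.           1.        ]] [ 0.0943109  -0.5090846   0.84532252] [-2.39832802  0.00907651 -0.75440867]
```

View pics/top0.png

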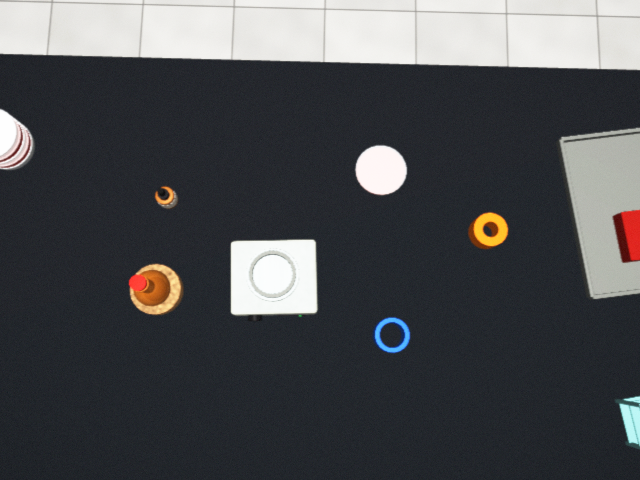

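View pics/side0.png

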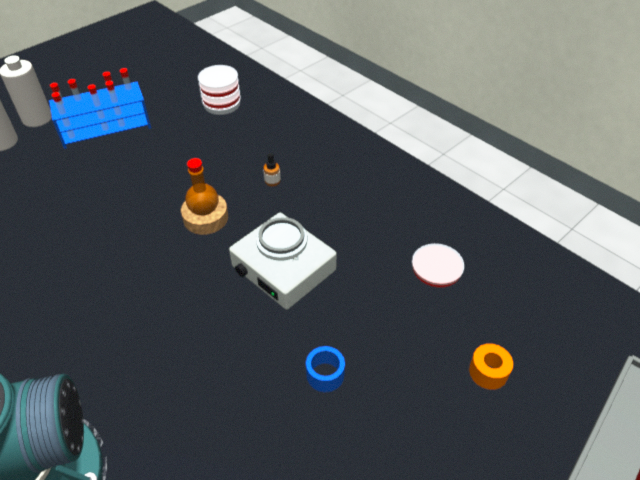

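Top view: blue ring at about (392,335), pocket (273,274), flask stopper (138,283), ball (155,285), and dropper (166,197). The side view shows the same layout, with the ring at (325,363), pocket (282,236) and stopper (195,164).

```bash
cat > h.py <<'E'
import numpy as np,cv2
from scipy.spatial.transform import Rotation as R
def cam(s,obs=None):
    if "T_tool_cam" in s:
        T=np.eye(4);T[:3,:3]=R.from_euler("xyz",obs["ee_rot"]).as_matrix();T[:3,3]=obs["tool_pos"];T=T@s["T_tool_cam"]
        return T[:3,3],T[:3,:3],s["camera_matrix"]
    return s["origin"],R.from_euler("xyz",s["attitude"]).as_matrix(),s["camera_matrix"]
def ray(c,uv):
    d=c[1]@np.linalg.inv(c[2])@np.array([uv[0],uv[1],1.]); return c[0],d/np.linalg.norm(d)
def plane(c,uv,z):
    o,d=ray(c,uv); return o+d*(z-o[2])/d[2]
def tri(*rs):
    A=sum(np.eye(3)-np.outer(d,d) for o,d in rs); b=sum((np.eye(3)-np.outer(d,d))@o for o,d in rs)
    p=np.linalg.solve(A,b); return p,[round(1e3*np.linalg.norm(np.cross(p-o,d)),1) for o,d in rs]
def hsv(f): return cv2.cvtColor(f,cv2.COLOR_RGB2HSV)
def mask(f,lo,hi): return cv2.inRange(hsv(f),np.array(lo),np.array(hi))
def big(m,box=None):
    if box: k=np.zeros_like(m);x0,y0,x1,y1=box;k[y0:y1,x0:x1]=255;m=m&k
    cs,_=cv2.findContours(m,cv2.RETR_EXTERNAL,cv2.CHAIN_APPROX_NONE); return max(cs,key=cv2.contourArea)
E
python3 - <<'E'
from h import *
t=dict(np.load("pics/top0.npz"));s=dict(np.load("pics/side0.npz"));ct,cs=cam(t),cam(s)
for n,f,p in(("top",t["frame"],(377,335)),("side",s["frame"],(325,388))): print(n,hsv(f)[p[1],p[0]])
print("side ring column HSV",[tuple(hsv(s["frame"])[y,325]) for y in range(344,392,4)])
# ring: bright top face
e={}
for n,f,b in(("top",t["frame"],(360,300,430,370)),("side",s["frame"],(295,335,355,400))):
    c=big(mask(f,(95,120,190),(125,255,255)),b); e[n]=cv2.fitEllipse(c); print(n,e[n])
print("ring",tri(ray(ct,e["top"][0]),ray(cs,e["side"][0])))
e={}
for n,f,b in(("top",t["frame"],(110,260,160,310)),("side",s["frame"],(180,150,210,180))):
    m=mask(f,(0,180,120),(4,255,255))|mask(f,(175,180,120),(180,255,255))
    c=big(m,b); e[n]=cv2.minAreaRect(c); print(n,e[n])
print("stopper",tri(ray(ct,e["top"][0]),ray(cs,e["side"][0])))
# pocket wall grey
e={}
for n,f,b in(("top",t["frame"],(245,247,302,304)),("side",s["frame"],(250,212,312,258))):
    m=mask(f,(0,0,100),(180,40,205)); k=np.zeros_like(m);k[b[1]:b[3],b[0]:b[2]]=255;m&=k
    c=big(m); e[n]=cv2.fitEllipse(c); print(n,e[n],cv2.contourArea(c))
print("pocket",tri(ray(ct,e["top"][0]),ray(cs,e["side"][0])))
E
```

```text
top [102 170 255]
side [108 227 119]
side ring column HSV [(np.uint8(106), np.uint8(75), np.uint8(58)), (np.uint8(104), np.uint8(231), np.uint8(254)), (np.uint8(107), np.uint8(242), np.uint8(121)), (np.uint8(108), np.uint8(230), np.uint8(120)), (np.uint8(109), np.uint8(217), np.uint8(122)), (np.uint8(108), np.uint8(75), np.uint8(61)), (np.uint8(108), np.uint8(60), np.uint8(55)), (np.uint8(104), np.uint8(58), np.uint8(57)), (np.uint8(107), np.uint8(223), np.uint8(242)), (np.uint8(107), np.uint8(238), np.uint8(231)), (np.uint8(109), np.uint8(225), np.uint8(119)), (np.uint8(108), np.uint8(227), np.uint8(119))]
top ((391.7995300292969, 334.6795959472656), (33.80122375488281, 34.59768295288086), 128.48382568359375)
side ((324.9674987792969, 363.14306640625), (34.034053802490234, 37.978965759277344), 92.55792999267578)
ring (array([ 0.42420327, -0.16863138,  0.03886792]), [np.float64(0.4), np.float64(0.4)])
top ((137.0, 282.5), (15.0, 16.0), 90.0)
side ((194.0, 163.0), (10.0, 14.0), 90.0)
stopper (array([0.49539594, 0.2536721 , 0.14467656]), [np.float64(0.6), np.float64(0.6)])
top ((270.3428955078125, 269.6058654785156), (31.660701751708984, 37.67333984375), 69.09668731689453) 38.0
side ((280.7325439453125, 234.04872131347656), (37.62473678588867, 50.755496978759766), 89.71805572509766) 1306.0
pocket (array([0.52559208, 0.04593005, 0.09246144]), [np.float64(1.7), np.float64(1.7)])
```

Call:
{"method": "step_arm", "body": {
  "plan": [
    [[0,0,40,0,100],[0,0,80,0,100],[20,-30,100,0,100],[40,-65,110,0,100],[60,-100,120,0,100],[80,-130,130,0,100],[100,-165,130,0,100],[120,-200,130,0,100]]
  ]
}}

```text
time: 0.77
tool_pos: [0.3367, 0.3043, 0.3037]
ee_rot: [3.141, 0.001, 2.739]
wrist_force: [0.7, -0.3, 0.5]
width: 0.0942
```

Call:
{"method": "step_arm", "body": {
  "plan": [
    [[20,-35,0,0,100],[40,-70,0,0,100],[60,-105,0,0,100],[80,-140,0,0,100],[100,-175,0,0,100],[120,-210,0,0,100],[140,-245,0,0,100],[150,-260,0,0,100]]
  ]
}}

```text
time: 1.43
tool_pos: [0.4873, 0.0417, 0.3019]
ee_rot: [-3.14, -0.001, 2.733]
wrist_force: [0.2, -0.1, 0.2]
width: 0.0939
```

```bash
cat > snap.py <<'E'
import sys,pickle
from h import *
from bench import robot,cams
def snap(name,cam_="wrist"):
    o=robot.get_obs(); s=cams.snapshot(cam_); pickle.dump((o,s),open(f"pics/{name}.pkl","wb")); cv2.imwrite(f"pics/{name}.png",s["frame"][:,:,::-1])
    return o,s
if __name__=="__main__":
    o,s=snap(sys.argv[1],*sys.argv[2:])
    print(o["time"],o["tool_pos"].round(4),o["ee_rot"].round(4),o["wrist_force"].round(2),o["width"]); print(s.get("T_tool_cam"),s["camera_matrix"][0,0])
E
python3 snap.py w1
```

```text
1.4333 [0.4873 0.0417 0.3019] [-3.1395e+00 -9.0000e-04  2.7331e+00] [ 0.19 -0.1   0.22] 0.09388760316175736
[[-8.37591056e-05 -9.72621883e-01 -2.32393342e-01  6.70690456e-02]
 [ 9.99999268e-01 -3.62027483e-04  1.15475257e-03  2.25097623e-04]
 [-1.20727039e-03 -2.32393075e-01  9.72621201e-01 -2.10445949e-01]
 [ 0.00000000e+00  0.00000000e+00  0.00000000e+00  1.00000000e+00]] 354.691708395436
```

View pics/w1.png

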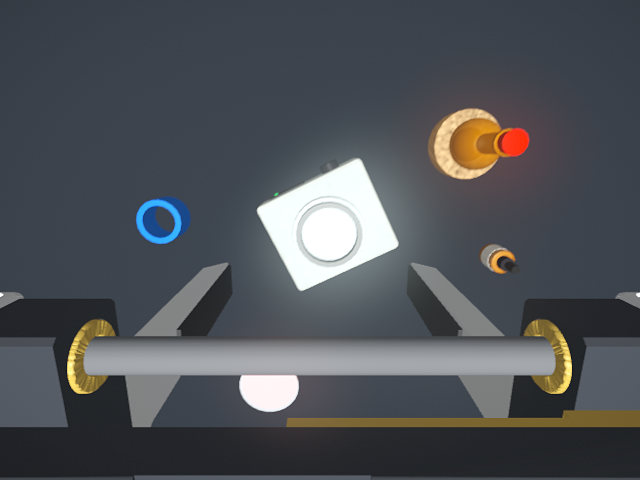

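Wrist view: the pocket is at about (329,233), the blue ring at (161,221) and the flask stopper at (513,142). I'll measure these now, then move over the ring.

```bash
cat > pk.py <<'E'
from h import *
import pickle
def pocket(f,near,rng=(300,20000)):
    # outer edge of grey wall and the white floor inside, by contours of the grey mask
    g=cv2.GaussianBlur(cv2.cvtColor(f,cv2.COLOR_RGB2GRAY),(3,3),0); out=[]
    for th in(180,200,215,230):
        m=cv2.inRange(g,th,255)
        cs,h=cv2.findContours(m,cv2.RETR_CCOMP,cv2.CHAIN_APPROX_NONE)
        for c in cs:
            if len(c)>20 and rng[0]<cv2.contourArea(c)<rng[1]:
                e=cv2.fitEllipse(c)
                if np.hypot(e[0][0]-near[0],e[0][1]-near[1])<12: out.append((th,np.round(e[0],1),np.round(e[1],1)))
    return out
E
python3 - <<'E'
from pk import *
o,s=pickle.load(open("pics/w1.pkl","rb")); c=cam(s,o)
t=dict(np.load("pics/top0.npz"));d=dict(np.load("pics/side0.npz"))
for n,f,near,cc in(("w",s["frame"],(329,233),c),("top",t["frame"],(273,274),cam(t)),("side",d["frame"],(282,236),cam(d))):
    for x in pocket(f,near): print(n,x,plane(cc,x[1],.102).round(4),plane(cc,x[1],.092).round(4))
b=big(mask(s["frame"],(95,120,190),(125,255,255)));e=cv2.fitEllipse(b);print(e,plane(c,e[0],.04))
m=mask(s["frame"],(0,180,120),(4,255,255))|mask(s["frame"],(175,180,120),(180,255,255));r=cv2.minAreaRect(big(m,(480,100,560,180)));print(r,plane(c,r[0],.1445))
E
```

```text
w (180, array([328.4, 224.7]), array([111. , 133.4])) [0.5081 0.045  0.102 ] [0.5101 0.0444 0.092 ]
w (200, array([328.5, 224.8]), array([110.4, 132.8])) [0.5083 0.045  0.102 ] [0.5103 0.0445 0.092 ]
w (215, array([328.4, 224.8]), array([109.7, 132.3])) [0.5082 0.0449 0.102 ] [0.5102 0.0443 0.092 ]
w (215, array([328. , 233.9]), array([58.8, 61. ])) [0.5182 0.0402 0.102 ] [0.5204 0.0395 0.092 ]
w (230, array([328.7, 233. ]), array([51.6, 54. ])) [0.5175 0.0414 0.102 ] [0.5197 0.0407 0.092 ]
w (230, array([328.4, 225. ]), array([108.8, 131.3])) [0.5085 0.0448 0.102 ] [0.5105 0.0442 0.092 ]
w (230, array([328.7, 233.7]), array([66.2, 66.8])) [0.5183 0.041  0.102 ] [0.5205 0.0403 0.092 ]
top (180, array([273.1, 276.8]), array([83.9, 99.8])) [0.5139 0.0395 0.102 ] [0.5149 0.04   0.092 ]
top (200, array([273.2, 276.8]), array([83.6, 98.7])) [0.5139 0.0393 0.102 ] [0.515  0.0398 0.092 ]
top (215, array([273.2, 276.8]), array([82.9, 98. ])) [0.5139 0.0393 0.102 ] [0.515  0.0398 0.092 ]
top (230, array([272.4, 274.4]), array([37.3, 38.8])) [0.5179 0.0408 0.102 ] [0.519  0.0413 0.092 ]
top (2
[... 276 characters left out ...]
217 0.0436 0.092 ]
side (200, array([281. , 235.8]), array([23.9, 37.2])) [0.5163 0.0363 0.102 ] [0.522  0.0436 0.092 ]
side (215, array([280.8, 235.6]), array([23.3, 36.3])) [0.5164 0.0369 0.102 ] [0.5221 0.0442 0.092 ]
side (230, array([280.9, 239.1]), array([42.7, 51.9])) [0.5111 0.0306 0.102 ] [0.5168 0.0378 0.092 ]
side (230, array([280.9, 235.6]), array([22.7, 35.3])) [0.5165 0.0368 0.102 ] [0.5222 0.0441 0.092 ]
((158.3631134033203, 221.1124267578125), (42.068580627441406, 46.10029602050781), 129.05323791503906) [ 0.42432592 -0.16838472  0.04      ]
((513.9000854492188, 142.30001831054688), (25.491174697875977, 30.857738494873047), 63.43495178222656) [0.49590522 0.25124445 0.1445    ]
```

Call:
{"method": "step_arm", "body": {
  "plan": [
    [[-10,-35,0,0,100],[-20,-70,0,0,100],[-30,-105,-20,0,100],[-40,-140,-40,0,100],[-50,-175,-60,0,100],[-60,-205,-80,0,100],[-63,-210,-100,0,100],[-63,-210,-100,0,100]]
  ]
}}

```text
time: 2.15
tool_pos: [0.4199, -0.1641, 0.1981]
ee_rot: [3.141, -0.01, 2.734]
wrist_force: [0.7, -0.2, -0.4]
width: 0.0938
```

```bash
python3 snap.py w2
```

```text
2.15 [ 0.4199 -0.1641  0.1981] [ 3.1407 -0.0095  2.7343] [ 0.67 -0.2  -0.38] 0.09381569587384414
[[-7.09686914e-05 -9.72621520e-01 -2.32394865e-01  6.70594457e-02]
 [ 9.99999269e-01 -3.49524566e-04  1.15745447e-03  2.22277255e-04]
 [-1.20699284e-03 -2.32394613e-01  9.72620834e-01 -2.10442662e-01]
 [ 0.00000000e+00  0.00000000e+00  0.00000000e+00  1.00000000e+00]] 354.691708395436
```

View pics/w2.png

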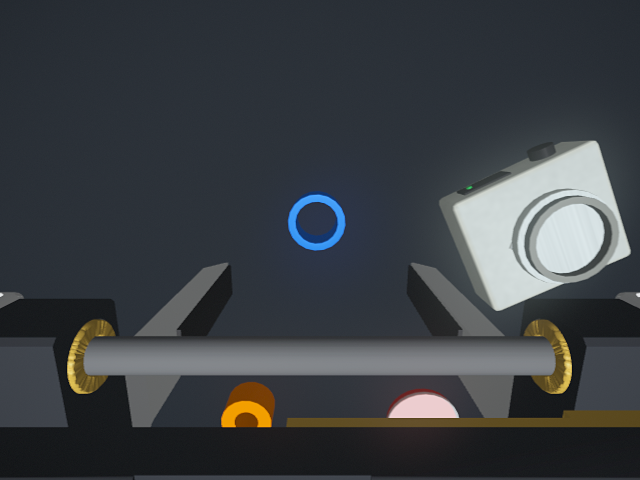

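Wrist view: the ring is at (316,222), between the fingers, with the mixer at the right, and the pocket wall is at about (570,236).

Run:
```python
from pk import *
from bench import robot
o,s=pickle.load(open("pics/w2.pkl","rb")); c=cam(s,o);o1,s1=pickle.load(open("pics/w1.pkl","rb")); c1=cam(s1,o1)
e=cv2.fitEllipse(big(mask(s["frame"],(95,120,190),(125,255,255))));print(e,plane(c,e[0],.04))
t=dict(np.load("pics/top0.npz"));d=dict(np.load("pics/side0.npz"))
print(plane(cam(t),(391.8,334.7),.04))
print(tri(ray(c,e[0]),ray(c1,(158.4,221.1))),tri(ray(c,e[0]),ray(cam(t),(391.8,334.7)),ray(cam(d),(325,363.1))))
print("pocket rim",tri(ray(c1,(328.7,233.7)),ray(cam(t),(272.1,273.9))))
o=robot.get_obs();print(o["time"],o["tool_pos"],o["ee_rot"])
```

```text
((316.1974792480469, 222.01902770996094), (54.663429260253906, 56.2583122253418), 93.00629425048828) [ 0.42352254 -0.16814062  0.04      ]
[ 0.42378947 -0.16821158  0.04      ]
(array([ 0.42396466, -0.16832894,  0.03962507]), [np.float64(0.4), np.float64(0.4)]) (array([ 0.42407431, -0.16849437,  0.03877644]), [np.float64(0.4), np.float64(0.3), np.float64(0.7)])
pocket rim (array([0.51857338, 0.04115653, 0.10159377]), [np.float64(0.2), np.float64(0.2)])
2.2 [ 0.4213517  -0.16352256  0.20070275] [ 3.14032106 -0.00576736  2.73602958]
```

Call:
{"method": "step_arm", "body": {
  "plan": [
    [[2,-5,-30,0,100],[2,-5,-65,0,100],[2,-5,-100,0,100],[2,-5,-130,0,100],[2,-5,-155,0,100],[2,-5,-175,0,100],[2,-5,-185,0,100],[2,-5,-185,0,100]]
  ]
}}

```text
time: 2.87
tool_pos: [0.4247, -0.1675, 0.017]
ee_rot: [3.141, -0.003, 2.74]
wrist_force: [-0.2, 0.5, 0.1]
width: 0.0939
```

Call:
{"method": "step_arm", "body": {
  "plan": [
    [[0,0,0,0,50],[0,0,0,0,40],[0,0,0,0,40],[0,0,0,0,40],[0,0,0,0,40],[0,0,0,0,40],[0,0,0,0,40],[0,0,0,0,40]]
  ]
}}

```text
time: 3.53
tool_pos: [0.4251, -0.1693, 0.0183]
ee_rot: [3.141, 0.0, 2.738]
wrist_force: [0.6, -0.3, 0.1]
width: 0.044
```

```bash
python3 snap.py w3; python3 snap.py s3 side; python3 -c "
import cv2,numpy as np
a=cv2.imread('pics/w3.png');b=cv2.imread('pics/s3.png')[260:440,200:440];b=cv2.resize(b,(400,300));a=cv2.resize(a,(400,300));cv2.imwrite('pics/c3.png',np.hstack([a,b]))"
```

```text
3.5333 [ 0.4251 -0.1693  0.0183] [3.1415e+00 1.0000e-04 2.7376e+00] [ 0.63 -0.33  0.08] 0.044038103516434036
[[-8.32866122e-05 -9.72620588e-01 -2.32398763e-01  6.70692059e-02]
 [ 9.99999272e-01 -3.60675285e-04  1.15109759e-03  2.24223560e-04]
 [-1.20340171e-03 -2.32398498e-01  9.72619910e-01 -2.10445815e-01]
 [ 0.00000000e+00  0.00000000e+00  0.00000000e+00  1.00000000e+00]] 354.691708395436
3.5833 [ 0.4251 -0.1693  0.0182] [ 3.1415 -0.      2.7377] [ 0.39 -0.74 -0.19] 0.04025176836849082
None 586.9805082216701
```

View pics/c3.png

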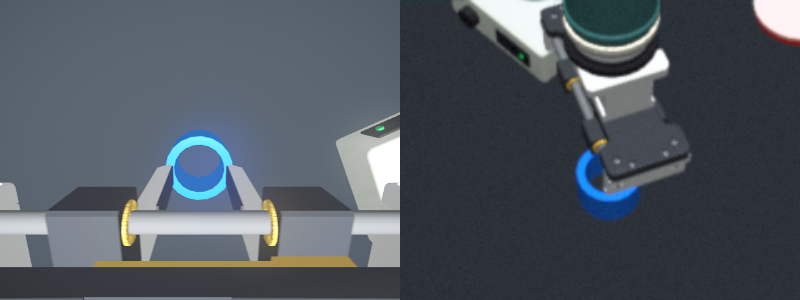

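Run:
```python
from pk import *
for n in("w3","s3"):
    o,s=pickle.load(open(f"pics/{n}.pkl","rb")); c=cam(s,o)
    e=cv2.fitEllipse(cv2.convexHull(big(mask(s["frame"],(85,100,190),(125,255,255)))));print(n,e,plane(c,e[0],.04))
    if n=="w3":
        print("R",R.from_euler("xyz",o["ee_rot"]).as_matrix().round(3))
        for z in(0,.019): 
            p=o["tool_pos"]+np.array([0,0,z]); q=c[2]@c[1].T@(p-c[0]); print("TCP px",q[:2]/q[2])
```

```text
w3 ((318.3778076171875, 264.48388671875), (105.20719909667969, 112.3458023071289), 178.45066833496094) [ 0.42028746 -0.16714573  0.04      ]
R [[-0.92   0.393  0.   ]
 [ 0.393  0.92   0.   ]
 [-0.     0.    -1.   ]]
TCP px [318.31802572 261.681535  ]
TCP px [318.29318939 271.8549559 ]
s3 ((104.66484832763672, 108.44438171386719), (50.22105407714844, 110.61141967773438), 86.71810913085938) [0.51900019 0.67519628 0.04      ]
```

```bash
python3 snap.py w4; python3 -c "
import cv2,numpy as np
a=cv2.imread('pics/w3.png')[200:350,200:440];b=cv2.imread('pics/s3.png')[290:410,260:400];b=cv2.resize(b,(400,343))[:300];b=cv2.resize(b,(380,300));a=cv2.resize(a,(420,300));cv2.imwrite('pics/c4.png',np.hstack([cv2.resize(a,(420,300)),b]))"
```

```text
3.6333 [ 0.425  -0.1692  0.0182] [ 3.1414e+00 -2.0000e-04  2.7377e+00] [-0.23  0.06 -0.41] 0.03845404863127081
[[-8.29855610e-05 -9.72620575e-01 -2.32398818e-01  6.70689379e-02]
 [ 9.99999272e-01 -3.60378014e-04  1.15114858e-03  2.24216899e-04]
 [-1.20338222e-03 -2.32398554e-01  9.72619897e-01 -2.10445737e-01]
 [ 0.00000000e+00  0.00000000e+00  0.00000000e+00  1.00000000e+00]] 354.691708395436
```

View pics/c4.png

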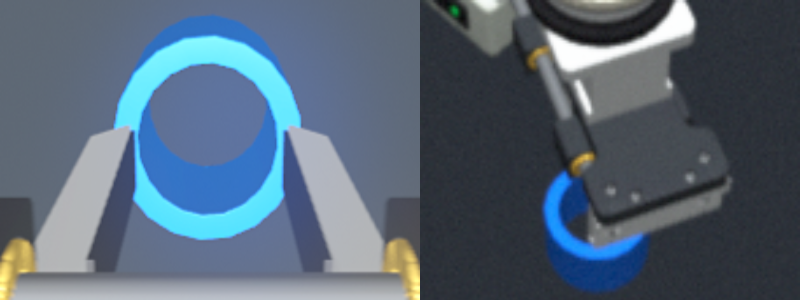

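The fingers appear above the ring and cover its top face. They closed past 61 mm with no force, so the real tips sit about 35 mm behind the reported TCP (finger gap and pad length in the image agree). I'll reopen, then lower in stages while watching the force.

Call:
{"method": "step_arm", "body": {
  "plan": [
    [[0,0,0,0,100],[0,0,0,0,100],[0,0,0,0,100],[0,0,0,0,100],[0,0,0,0,100],[0,0,0,0,100],[0,0,0,0,100],[0,0,0,0,100]]
  ]
}}

```text
time: 4.35
tool_pos: [0.4251, -0.1692, 0.0182]
ee_rot: [3.141, -0.0, 2.738]
wrist_force: [0.6, -0.2, 0.0]
width: 0.0878
```

Call:
{"method": "step_arm", "body": {
  "plan": [
    [[-1,1,-3,0,100],[-1,1,-6,0,100],[-1,1,-9,0,100],[-1,1,-12,0,100],[-1,1,-15,0,100],[-1,1,-15,0,100]]
  ]
}}

```text
time: 4.85
tool_pos: [0.4235, -0.1679, 0.0022]
ee_rot: [3.141, -0.002, 2.738]
wrist_force: [0.2, -0.8, -0.2]
width: 0.0939
```

Run:
```python
from snap import *
o,s=snap("w5"); print(o["tool_pos"],o["wrist_force"],o["width"])
f=s["frame"]; print("T",cam(s,o)[0])
g=cv2.cvtColor(f,cv2.COLOR_RGB2GRAY)
for r in(258,262,266,270,280,290): print(r,[ (i,int(d)) for i,d in enumerate(np.diff(g[r].astype(int))) if abs(d)>14 and 190<i<450])
e=cv2.fitEllipse(cv2.convexHull(big(mask(f,(85,100,190),(125,255,255)))));print(e,plane(cam(s,o),e[0],.04))
```

```text
[ 0.42349086 -0.16787406  0.00224507] [ 0.1742444  -0.79331969 -0.22733818] 0.0939191332482457
T [ 0.36221126 -0.14150321  0.21280296]
258 [(264, 47), (265, 36), (281, -20), (282, -50), (283, -16), (350, 45), (351, 27), (368, -33), (369, -49)]
262 [(228, -17), (261, 24), (262, 42), (263, 24), (279, -33), (280, -62), (353, 33), (354, 45), (355, 17), (369, -21), (370, -59)]
266 [(208, 19), (210, 17), (211, 19), (225, -19), (226, -63), (227, -48), (230, 23), (260, 24), (261, 43), (262, 22), (276, -19), (277, -55), (278, -19), (355, 56), (356, 37), (371, -29), (372, -50), (407, -17), (408, -18), (410, 27), (411, 57), (412, 27), (427, -17), (428, -20), (429, -17)]
270 [(199, 27), (200, 41), (201, 16), (222, -19), (223, -62), (224, -48), (230, 23), (259, 17), (260, 45), (261, 25), (275, -33), (276, -57), (356, 26), (357, 45), (358, 21), (373, -35), (374, -37), (407, -21), (413, 27), (414, 55), (415, 27), (437, -36), (438, -31)]
280 [(191, 16), (214, -19), (215, -63), (216, -48), (230, 17), (231, 21), (258, 48), (259, 21), (272, -18), (273, -51), (274, -24), (358, 16), (359, 49), (360, 25), (373, -16), (374, -55), (406, -15), (407, -19), (421, 27), (422, 56), (423, 26), (447, -34), (448, -30)]
290 [(206, -19), (207, -64), (208, -46), (231, 21), (232, 18), (259, 61), (260, 29), (274, -45), (275, -31), (358, 49), (359, 35), (373, -17), (374, -65), (406, -25), (429, 29), (430, 55), (431, 26)]
((317.01507568359375, 277.0764465332031), (115.67151641845703, 121.727294921875), 4.382267475128174) [ 0.41986621 -0.16702689  0.04      ]
```

Still no contact at reported z = 2 mm, so the offset is real, about 33 mm. I'll go 19 mm further down (tips about 16 mm above the bench) and close.

Call:
{"method": "step_arm", "body": {
  "plan": [
    [[0,0,-4,0,100],[0,0,-8,0,100],[0,0,-12,0,100],[0,0,-16,0,100],[0,0,-19,0,100],[0,0,-19,0,80],[0,0,-19,0,60],[0,0,-19,0,50]]
  ]
}}

```text
time: 5.57
tool_pos: [0.4242, -0.1683, -0.0157]
ee_rot: [3.142, 0.0, 2.738]
wrist_force: [0.2, -0.2, -0.4]
width: 0.0775
```

Call:
{"method": "step_arm", "body": {
  "plan": [
    [[0,0,0,0,45],[0,0,0,0,45],[0,0,0,0,45],[0,0,0,0,45],[0,0,0,0,45],[0,0,0,0,45]]
  ]
}}

```text
time: 6.07
tool_pos: [0.4243, -0.1683, -0.0156]
ee_rot: [3.142, 0.001, 2.738]
wrist_force: [0.1, -0.2, 1.0]
width: 0.0608
```

Call:
{"method": "step_arm", "body": {
  "plan": [
    [[0,0,20,0,45],[0,0,50,0,45],[0,0,90,0,45],[0,0,125,0,45],[10,25,130,0,45],[20,55,130,0,45],[35,85,130,0,45],[45,110,130,0,45]]
  ]
}}

```text
time: 6.73
tool_pos: [0.4698, -0.0566, 0.1145]
ee_rot: [3.141, 0.001, 2.738]
wrist_force: [0.8, 0.4, -0.4]
width: 0.0612
```

Call:
{"method": "step_arm", "body": {
  "plan": [
    [[15,30,0,0,45],[30,60,0,0,45],[42,85,0,0,45],[49,99,0,0,45],[49,99,-9,0,45],[49,99,-18,0,45],[49,99,-18,0,45],[49,99,-18,0,45]]
  ]
}}

```text
time: 7.4
tool_pos: [0.5166, 0.0398, 0.0946]
ee_rot: [-3.14, -0.003, 2.737]
wrist_force: [0.3, -0.6, -0.5]
width: 0.0614
```

```bash
python3 snap.py w6 | head -1; python3 snap.py s6 side|head -1;  python3 -c "
import cv2,numpy as np
a=cv2.imread('pics/w6.png');b=cv2.imread('pics/s6.png')[170:290,200:360];b=cv2.resize(b,(400,300));a=cv2.resize(a,(400,300));cv2.imwrite('pics/c6.png',np.hstack([a,b]))"
```

```text
7.4 [0.5166 0.0398 0.0946] [-3.1401e+00 -2.9000e-03  2.7365e+00] [ 0.29 -0.61 -0.47] 0.061442511861624624
7.45 [0.5173 0.0398 0.0955] [-3.1408e+00 -1.4000e-03  2.7362e+00] [-0.78 -0.3  -0.41] 0.061525850924315756
```

View pics/c6.png

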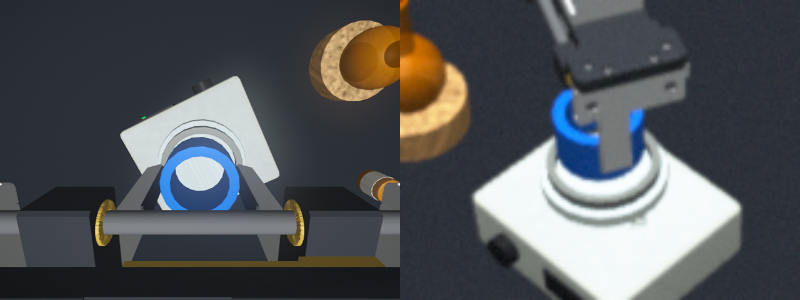

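The ring is held upright just above the pocket. I'll measure its top-face centre against the pocket centre.

Run:
```python
from snap import *
o,s=snap("w7"); c=cam(s,o); print(o["tool_pos"],o["ee_rot"])
f=s["frame"]; h=hsv(f); m=mask(f,(95,100,190),(125,255,255))
# hole: inner contour of top face; outer hull
cs,hh=cv2.findContours(m,cv2.RETR_CCOMP,cv2.CHAIN_APPROX_NONE)
for k in cs:
    if len(k)>60: e=cv2.fitEllipse(k); print(cv2.contourArea(k),np.round(e[0],1),np.round(e[1],1),plane(c,e[0],.151).round(4))
e=cv2.fitEllipse(cv2.convexHull(big(m))); print("hull",e[0],e[1],plane(c,e[0],.151))
q=c[2]@c[1].T@(np.r_[o["tool_pos"][:2],.151]-c[0]);print("axis px",q[:2]/q[2])
# pocket wall seen: use pixel of expected rim centre
for z in(.102,.092):
    q=c[2]@c[1].T@(np.array([.5186,.0412,z])-c[0]);print("pocket px",q[:2]/q[2])
```

```text
[0.51771498 0.03978961 0.09605808] [-3.14136657e+00 -3.47603456e-04  2.73620165e+00]
4032.5 [319.1 291.1] [104.7 119.4] [0.5151 0.0414 0.151 ]
hull (319.1224365234375, 293.2252502441406) (118.73198699951172, 127.8902587890625) [0.51604593 0.04098405 0.151     ]
axis px [318.18847279 297.21049682]
pocket px [321.02673035 265.07465382]
pocket px [320.92673307 260.1173974 ]
```

Call:
{"method": "step_arm", "body": {
  "plan": [
    [[1,1,0,0,45],[1,1,-4,0,45],[1,1,-8,0,45],[1,1,-12,0,45],[1,1,-15,0,45],[1,1,-17,0,45],[1,1,-18,0,45],[1,1,-18,0,45]]
  ]
}}

```text
time: 8.22
tool_pos: [0.5189, 0.0418, 0.0778]
ee_rot: [-3.141, -0.001, 2.738]
wrist_force: [-0.6, 0.1, -0.5]
width: 0.061
```

Call:
{"method": "step_arm", "body": {
  "plan": [
    [[0,0,-1,0,45],[0,0,-1.5,0,45],[0,0,-1.5,0,45]]
  ]
}}

```text
time: 8.47
tool_pos: [0.5192, 0.0418, 0.0767]
ee_rot: [3.141, 0.0, 2.738]
wrist_force: [-0.2, -0.5, -0.3]
width: 0.0612
```

Call:
{"method": "step_arm", "body": {
  "plan": [
    [[0,0,0,0,75],[0,0,0,0,90],[0,0,0,0,90],[0,0,0,0,90],[0,0,0,0,90],[0,0,20,0,90],[0,0,50,0,90],[0,0,90,0,90]]
  ]
}}

```text
time: 9.13
tool_pos: [0.5168, 0.0418, 0.1643]
ee_rot: [-3.139, -0.007, 2.738]
wrist_force: [0.0, 0.2, 0.6]
width: 0.0844
```

Call:
{"method": "step_arm", "body": {
  "plan": [
    [[0,0,25,0,90],[-3,30,40,0,90],[-6,60,40,0,90],[-10,95,40,0,90],[-14,130,40,0,90],[-18,165,40,0,90],[-21,195,40,0,90],[-23,208,40,0,90]]
  ]
}}

```text
time: 9.8
tool_pos: [0.4952, 0.2532, 0.2065]
ee_rot: [3.14, -0.001, 2.741]
wrist_force: [0.1, 0.0, -1.4]
width: 0.0841
```

Call:
{"method": "step_arm", "body": {
  "plan": [
    [[0,2,0,0,90],[0,2,0,0,90]]
  ]
}}

```text
time: 9.97
tool_pos: [0.4961, 0.2517, 0.2065]
ee_rot: [-3.141, 0.0, 2.739]
wrist_force: [0.1, -0.3, 0.2]
width: 0.0845
```

Run:
```python
from snap import *
o,s=snap("w8"); c=cam(s,o); print(o["tool_pos"],o["ee_rot"])
ot,st=snap("t8","top"); ct=cam(st); od,sd=snap("s8","side"); cd=cam(sd)
def red(f): return mask(f,(0,180,100),(4,255,255))|mask(f,(175,180,100),(180,255,255))
# blue ring
T=[]
for n,f,cc,b in(("w",s["frame"],c,None),("top",st["frame"],ct,(235,235,315,315)),("side",sd["frame"],cd,(240,190,325,270))):
    try:
        k=big(mask(f,(92,100,190),(125,255,255)),b);e=cv2.fitEllipse(cv2.convexHull(k));print(n,cv2.contourArea(k),np.round(e[0],1),np.round(e[1],1),plane(cc,e[0],.132).round(4));T.append(ray(cc,e[0]))
    except Exception as x: print(n,x)
if len(T)>1: print("ring",tri(*T))
for n,f,cc in(("w",s["frame"],c),("side",sd["frame"],cd)):
    k=big(red(f), None if n=="w" else (180,150,212,180));r=cv2.minAreaRect(k);print("stopper",n,r,plane(cc,r[0],.146).round(4))
a=cv2.resize(s["frame"],(400,300));b=cv2.resize(sd["frame"][130:280,160:360],(400,300));cv2.imwrite("pics/c8.png",np.hstack([a,b])[:,:,::-1])
```

```text
[0.49608873 0.25171184 0.20651994] [-3.14069766e+00  2.95024457e-04  2.73885503e+00]
w OpenCV(4.12.0) /io/opencv/modules/imgproc/src/shapedescr.cpp:361: error: (-201:Incorrect size of input array) There should be at least 5 points to fit the ellipse in function 'fitEllipseNoDirect'

top 1032.0 [270.4 271.7] [37.  37.2] [0.5189 0.0425 0.132 ]
side 698.0 [279.3 221.2] [26.2 35.4] [0.5193 0.0416 0.132 ]
ring (array([0.5193297 , 0.04229809, 0.13140262]), [np.float64(0.4), np.float64(0.4)])
stopper w ((617.3915405273438, 286.5047302246094), (7.867414951324463, 45.067657470703125), 60.945396423339844) [0.6287 0.4596 0.146 ]
stopper side ((194.0, 164.5), (13.0, 14.0), 90.0) [0.4927 0.2484 0.146 ]
```

View pics/c8.png

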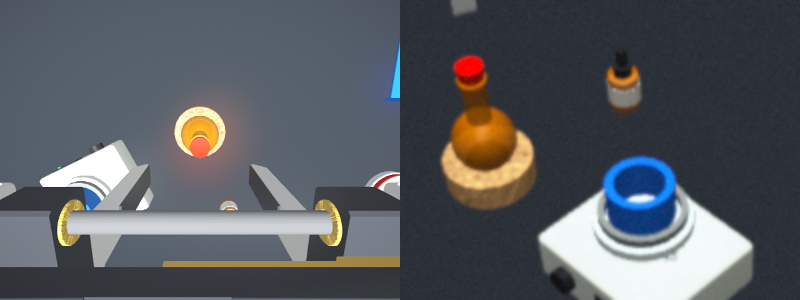

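The ring is seated, with its top centre at (0.519, 0.042, 0.131). The flask is upright; its stopper is at (320,235) in the wrist image, between the fingers.

Run:
```python
from h import *
import pickle
C=[]
for n,b,b2 in(("w8",(280,200,360,260),None),("s8",(180,145,215,180),None),("t8",(115,265,155,305),None)):
    o,s=pickle.load(open(f"pics/{n}.pkl","rb")); c=cam(s,o); f=s["frame"]
    m=mask(f,(0,150,225),(5,255,255))|mask(f,(174,150,225),(180,255,255))
    try: k=big(m,b); e=cv2.fitEllipse(cv2.convexHull(k)); print(n,cv2.contourArea(k),np.round(e[0],1),np.round(e[1],1),plane(c,e[0],.146).round(4)); C.append(ray(c,e[0]))
    except Exception as x: print(n,"none",hsv(f)[235,320] if n=="w8" else "")
print(tri(*C))
# cork outline in the two fixed views/wrist (top face z .03)
o,s=pickle.load(open("pics/w8.pkl","rb"));c=cam(s,o);f=s["frame"]
for p in((320,225),(320,235),(320,243),(320,180),(290,200)): print(p,hsv(f)[p[1],p[0]])
t=dict(np.load("pics/top0.npz"))
for n,f,c,b in(("w8",f,c,(260,150,380,262)),("top",t["frame"],cam(t),(120,255,190,320))):
    g=cv2.GaussianBlur(f,(5,5),0); k=big(mask(g,(5,60,90),(25,255,255)),b);h=cv2.convexHull(k);e=cv2.fitEllipse(h);print("cork+flask",n,np.round(e[0],1),np.round(e[1],1),plane(c,e[0],.03).round(4))
```

```text
w8 1.5 [308.  226.6] [ 2.3 12.3] [0.4843 0.2479 0.146 ]
s8 86.0 [194.1 162.6] [ 9.1 13.5] [0.4959 0.2528 0.146 ]
t8 none 
(array([0.4877283 , 0.24698554, 0.1516524 ]), [np.float64(4.7), np.float64(4.7)])
(320, 225) [  6 159 255]
(320, 235) [  6 171 255]
(320, 243) [  6 181 255]
(320, 180) [ 19  83 255]
(290, 200) [ 26  62 255]
cork+flask w8 [322.5 209.9] [75.3 83.4] [0.4945 0.257  0.03  ]
cork+flask top [155.3 289. ] [51.7 53.4] [0.4947 0.2525 0.03  ]
```

Run:
```python
from h import *
import pickle
o,s=pickle.load(open("pics/w8.pkl","rb"));c=cam(s,o);f=s["frame"]
k=big(mask(f,(0,130,120),(8,255,255))|mask(f,(174,130,120),(180,255,255)),(280,200,360,262));e=cv2.fitEllipse(cv2.convexHull(k))
print(cv2.boundingRect(k),np.round(e,1) if 0 else e,plane(c,e[0],.146).round(4))
o2,s2=pickle.load(open("pics/s8.pkl","rb"));print(tri(ray(c,e[0]),ray(cam(s2),(194.1,162.6))))
for z in(.146,.131):
    q=c[2]@c[1].T@(np.array([.496,.2525,z])-c[0]);print("px of (.496,.2525)",z,q[:2]/q[2])
```

```text
(304, 219, 32, 34) ((319.4350891113281, 235.5211181640625), (31.25933074951172, 33.56394958496094), 170.41888427734375) [0.4944 0.2533 0.146 ]
(array([0.49521596, 0.25301911, 0.14572325]), [np.float64(0.8), np.float64(0.8)])
px of (.496,.2525) 0.146 [319.33036683 237.76109395]
px of (.496,.2525) 0.131 [319.31225467 233.42726378]
```

Call:
{"method": "step_arm", "body": {
  "plan": [
    [[-1,1,-20,0,90],[-1,1,-50,0,90],[-1,1,-80,0,90],[-1,1,-110,0,90],[-1,1,-130,0,80],[-1,1,-143,0,70],[-1,1,-153,0,60],[-1,1,-153,0,50]]
  ]
}}

```text
time: 10.78
tool_pos: [0.4939, 0.2509, 0.0512]
ee_rot: [-3.138, -0.003, 2.736]
wrist_force: [0.3, 0.2, 0.4]
width: 0.0615
```

Call:
{"method": "step_arm", "body": {
  "plan": [
    [[0,0,0,0,40],[0,0,0,0,30],[0,0,0,0,20],[0,0,0,0,10],[0,0,0,0,10],[0,0,0,0,10],[0,0,0,0,10],[0,0,0,0,10]]
  ]
}}

```text
time: 11.45
tool_pos: [0.4957, 0.253, 0.0546]
ee_rot: [3.14, 0.001, 2.738]
wrist_force: [-0.2, -0.0, 3.2]
width: 0.0276
```

Call:
{"method": "step_arm", "body": {
  "plan": [
    [[0,0,0,0,10],[0,0,0,0,10],[0,0,0,0,10],[0,0,0,0,10]]
  ]
}}

```text
time: 11.78
tool_pos: [0.4957, 0.253, 0.0545]
ee_rot: [3.14, 0.001, 2.738]
wrist_force: [0.4, -0.4, 4.6]
width: 0.0278
```

Width is 27.8 mm with an upward force, so the tips are wedged on the ball's shoulder rather than on the 24 mm neck. I'll open a little, rise 5 mm and close again.

Call:
{"method": "step_arm", "body": {
  "plan": [
    [[0,0,0,0,40],[0,0,2,0,40],[0,0,5,0,40],[0,0,5,0,30],[0,0,5,0,10],[0,0,5,0,10],[0,0,5,0,10],[0,0,5,0,10]]
  ]
}}

```text
time: 12.45
tool_pos: [0.495, 0.2528, 0.0585]
ee_rot: [-3.141, -0.0, 2.738]
wrist_force: [-1.1, 0.4, -0.3]
width: 0.0275
```

Call:
{"method": "step_arm", "body": {
  "plan": [
    [[0,0,0,0,10],[0,0,0,0,10],[0,0,0,0,10]]
  ]
}}

```text
time: 12.7
tool_pos: [0.495, 0.2527, 0.0585]
ee_rot: [-3.141, -0.0, 2.738]
wrist_force: [0.8, 0.2, -0.3]
width: 0.0279
```

```bash
python3 snap.py w9 | head -1; python3 snap.py s9 side|head -1;  python3 -c "
import cv2,numpy as np
a=cv2.imread('pics/w9.png')[160:340,200:440];b=cv2.imread('pics/s9.png')[120:240,120:280];b=cv2.resize(b,(400,300));a=cv2.resize(a,(400,300));cv2.imwrite('pics/c9.png',np.hstack([a,b]))"
```

```text
12.7 [0.495  0.2527 0.0585] [-3.1414e+00 -3.0000e-04  2.7378e+00] [ 0.8   0.21 -0.33] 0.027854870104808357
12.75 [0.495  0.2527 0.0585] [-3.1414e+00 -2.0000e-04  2.7378e+00] [-0.31  0.49 -0.36] 0.0276118462910896
```

View pics/c9.png

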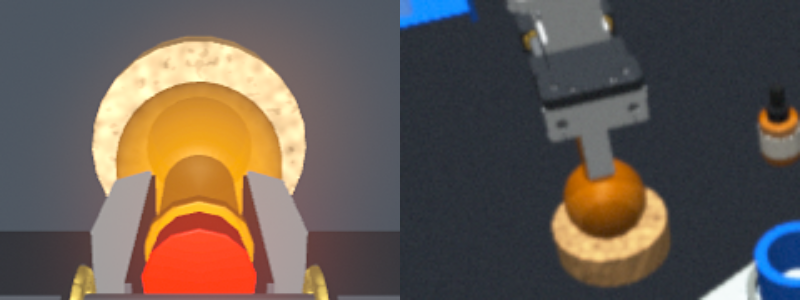

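The finger faces hold the lip (about 28 mm) and the tips sit just above the ball's shoulder. That is a usable grip, with the shoulder as a positive stop for pushing. I'll lift gently.

Call:
{"method": "step_arm", "body": {
  "plan": [
    [[0,0,5,0,10],[0,0,15,0,10],[0,0,30,0,10],[0,0,50,0,10],[0,0,75,0,10],[0,0,100,0,10],[0,0,120,0,10],[0,0,130,0,10]]
  ]
}}

```text
time: 13.47
tool_pos: [0.4965, 0.2534, 0.1933]
ee_rot: [3.137, 0.005, 2.738]
wrist_force: [0.4, 0.5, -1.5]
width: 0.0277
```

Call:
{"method": "step_arm", "body": {
  "plan": [
    [[0,0,8,0,10],[0,-5,10,0,10],[1,-15,10,0,10],[3,-30,10,0,10],[5,-45,10,0,10],[7,-60,10,0,10],[9,-75,10,0,10],[10,-90,10,0,10]]
  ]
}}

```text
time: 14.13
tool_pos: [0.5042, 0.1609, 0.1965]
ee_rot: [-3.139, -0.003, 2.737]
wrist_force: [0.7, -0.8, -1.1]
width: 0.0273
```

Call:
{"method": "step_arm", "body": {
  "plan": [
    [[2,-18,0,0,10],[4,-36,0,0,10],[6,-54,0,0,10],[8,-72,0,0,10],[10,-90,0,0,10],[12,-105,0,0,10],[14,-115,0,0,10],[14,-120,0,0,10]]
  ]
}}

```text
time: 14.8
tool_pos: [0.5185, 0.0409, 0.1971]
ee_rot: [-3.14, -0.003, 2.736]
wrist_force: [-0.5, 1.5, -2.1]
width: 0.0278
```

Call:
{"method": "step_arm", "body": {
  "plan": [
    [[0,-1,0,0,10],[0,-1,0,0,10],[0,-1,0,0,10]]
  ]
}}

```text
time: 15.05
tool_pos: [0.5189, 0.0423, 0.1985]
ee_rot: [3.141, -0.001, 2.738]
wrist_force: [0.3, -0.2, -1.2]
width: 0.0277
```

Run:
```python
from snap import *
o,s=snap("w10"); c=cam(s,o); print(o["time"],o["tool_pos"],o["wrist_force"],o["width"])
od,sd=snap("s10","side"); cd=cam(sd)
def px(c,p): q=c[2]@c[1].T@(np.array(p)-c[0]); return (q[:2]/q[2]).round(1)
b=np.r_[o["tool_pos"][:2],0]
for nm,cc in(("w",c),("side",cd)): print(nm,"stopper top",px(cc,b+[0,0,.286]),"ball ctr",px(cc,b+[0,0,.193]),"ring top",px(cc,(.519,.042,.132)))
k=big(mask(sd["frame"],(6,150,40),(20,255,255)),(220,100,340,240));h=cv2.convexHull(k);print("side amber",cv2.boundingRect(k),cv2.minEnclosingCircle(k))
cv2.imwrite("pics/c10.png",np.hstack([cv2.resize(s["frame"],(400,300)),cv2.resize(sd["frame"][110:260,190:390],(400,300))])[:,:,::-1])
```

```text
15.05 [0.51890825 0.04233538 0.19848018] [ 0.34520674 -0.16972862 -1.16306204] 0.02768877586305238
w stopper top [318.2 331.5] ball ctr [318.3 259.1] ring top [318.  236.8]
side stopper top [273.3 149.6] ball ctr [276.8 194.9] ring top [279.1 221.2]
side amber (258, 166, 39, 45) ((276.6884460449219, 188.2108154296875), 23.849821090698242)
```

View pics/c10.png

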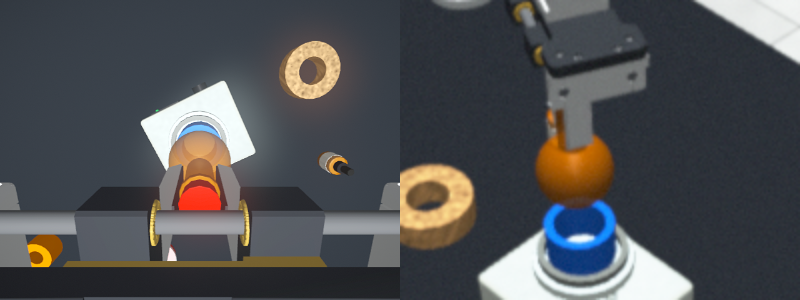

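The flask is held upright over the ring: the ball in the side view is at (277,193), as predicted. Lowering it.

Call:
{"method": "step_arm", "body": {
  "plan": [
    [[0,0,-5,0,10],[0,0,-12,0,10],[0,0,-20,0,10],[0,0,-27,0,10],[0,0,-32,0,10],[0,0,-35,0,10],[0,0,-37,0,10],[0,0,-37,0,10]]
  ]
}}

```text
time: 15.82
tool_pos: [0.5189, 0.0418, 0.1611]
ee_rot: [-3.141, -0.001, 2.738]
wrist_force: [-0.3, -0.2, -1.9]
width: 0.0274
```

Call:
{"method": "step_arm", "body": {
  "plan": [
    [[0,0,-1,0,10],[0,0,-1,0,10],[0,0,-1,0,10],[0,0,-1,0,10]]
  ]
}}

```text
time: 16.15
tool_pos: [0.5193, 0.0418, 0.1611]
ee_rot: [3.141, 0.001, 2.738]
wrist_force: [-0.1, 0.4, -1.4]
width: 0.0278
```

Call:
{"method": "step_arm", "body": {
  "plan": [
    [[0,0,-1,0,10],[0,0,-1.5,0,10],[0,0,-1.5,0,10],[0,0,-1.5,0,10]]
  ]
}}

```text
time: 16.48
tool_pos: [0.5194, 0.0418, 0.1599]
ee_rot: [3.141, 0.001, 2.738]
wrist_force: [-0.4, 0.4, 2.0]
width: 0.0274
```

Call:
{"method": "step_arm", "body": {
  "plan": [
    [[0,0,-1,0,10],[0,0,-1,0,10],[0,0,-1,0,10],[0,0,-1,0,10]]
  ]
}}

```text
time: 16.82
tool_pos: [0.5195, 0.0418, 0.1589]
ee_rot: [3.141, 0.001, 2.738]
wrist_force: [-0.7, -0.0, 3.9]
width: 0.0275
```

Contact is at about TCP z 0.160, with the force rising. I'll push in small steps.

Call:
{"method": "step_arm", "body": {
  "plan": [
    [[0,0,-1.5,0,10],[0,0,-3,0,10],[0,0,-4.5,0,10],[0,0,-6,0,10],[0,0,-7,0,10],[0,0,-7,0,10]]
  ]
}}

```text
time: 17.32
tool_pos: [0.5197, 0.0418, 0.1523]
ee_rot: [3.141, 0.002, 2.738]
wrist_force: [-1.4, -0.1, 7.7]
width: 0.0275
```

Call:
{"method": "step_arm", "body": {
  "plan": [
    [[0,0,-1,0,10],[0,0,-2,0,10],[0,0,-3,0,10],[0,0,-4,0,10],[0,0,-4,0,10],[0,0,-4,0,10]]
  ]
}}

```text
time: 17.82
tool_pos: [0.52, 0.0417, 0.1491]
ee_rot: [3.14, 0.003, 2.738]
wrist_force: [-1.3, 0.3, 9.1]
width: 0.0272
```

Call:
{"method": "step_arm", "body": {
  "plan": [
    [[0,0,-1,0,10],[0,0,-2,0,10],[0,0,-3,0,10],[0,0,-3,0,10],[0,0,-3,0,10]]
  ]
}}

```text
time: 18.23
tool_pos: [0.5203, 0.0417, 0.1466]
ee_rot: [3.14, 0.004, 2.738]
wrist_force: [-1.1, 0.1, 10.2]
width: 0.0276
```

Call:
{"method": "step_arm", "body": {
  "plan": [
    [[0,0,-1,0,10],[0,0,-2,0,10],[0,0,-2,0,10],[0,0,-2,0,10]]
  ]
}}

```text
time: 18.57
tool_pos: [0.5204, 0.0416, 0.145]
ee_rot: [3.14, 0.005, 2.738]
wrist_force: [-1.8, 0.3, 11.5]
width: 0.0275
```

Call:
{"method": "step_arm", "body": {
  "plan": [
    [[0,0,-1,0,10],[0,0,-2,0,10],[0,0,-2,0,10],[0,0,-2,0,10]]
  ]
}}

```text
time: 18.9
tool_pos: [0.521, 0.0415, 0.1442]
ee_rot: [3.139, 0.006, 2.738]
wrist_force: [-1.2, -0.3, 14.4]
width: 0.0277
```

Call:
{"method": "step_arm", "body": {
  "plan": [
    [[0,0,-1,0,10],[0,0,-1,0,10],[0,0,-1,0,10],[0,0,-1,0,10]]
  ]
}}

```text
time: 19.23
tool_pos: [0.5214, 0.0415, 0.1441]
ee_rot: [3.139, 0.008, 2.738]
wrist_force: [-2.3, -0.6, 16.9]
width: 0.0274
```

Run:
```python
from snap import *
o,s=snap("w11"); od,sd=snap("s11","side"); cd=cam(sd); print(o["tool_pos"],o["ee_rot"],o["wrist_force"],o["width"])
def px(c,p): q=c[2]@c[1].T@(np.array(p)-c[0]); return (q[:2]/q[2]).round(1)
for dz in(0,.015): print(dz,"ring top px",px(cd,(.519,.042,.132-dz)),"ball",px(cd,(.519,.0415,.155-dz)))
for n in("s8","s11"):
    _,q=pickle.load(open(f"pics/{n}.pkl","rb")); f=q["frame"]
    k=big(mask(f,(92,100,60),(125,255,255)),(235,190,330,275)); print(n,"blue bbox",cv2.boundingRect(k))
k=big(mask(sd["frame"],(6,150,40),(20,255,255)),(230,150,330,240));print("amber",cv2.boundingRect(k))
cv2.imwrite("pics/c11.png",np.hstack([cv2.resize(s["frame"],(400,300)),cv2.resize(sd["frame"][150:270,200:360],(400,300))])[:,:,::-1])
```

```text
[0.5214048  0.04149571 0.14409305] [3.13893557 0.0078351  2.73769758] [-2.26548323 -0.56485727 16.88218428] 0.02744149495503927
0 ring top px [279.1 221.2] ball [278.5 211.7]
0.015 ring top px [279.5 227.3] ball [279. 218.]
s8 blue bbox (260, 207, 39, 41)
s11 blue bbox (263, 226, 36, 27)
amber (261, 195, 38, 40)
```

View pics/c11.png

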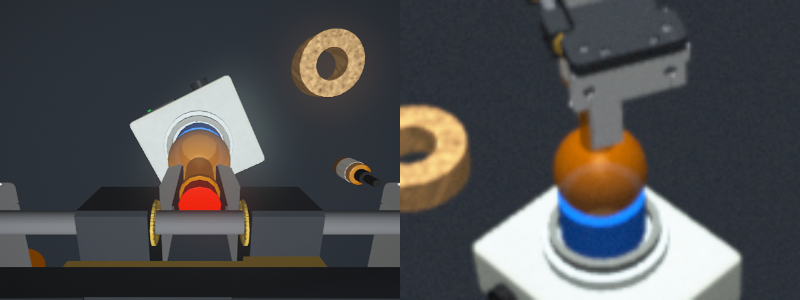

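The cradle has hit its stop: the last 1 mm of command moved the tool 0.1 mm while the force rose from 14.4 to 16.9 N. The flask is upright and the ring seated. Handing in.

```bash
python3 -c "
from bench import robot
print(robot.close_job()); o=robot.get_obs(); print(o['time'],o['tool_pos'],o['wrist_force'])"
```

```text
the job is handed in; nothing more can be done
None
the job is handed in; nothing more can be done
```

I set the blue ring in the cradle's pocket, put the flask upright in it, pressed the cradle down to its stop, and handed in at about 19 s while still holding it down. The hand-in gives no verdict.

**Last checks**
- **Ring:** two views put its top at (0.519, 0.042, 0.131) m, about 1.3 mm from the measured pocket centre and 0.6 mm below the expected height. That was measured before the flask went in.
- **Push:** the upward force on the tool was 16.9 N. The last 1 mm of commanded push moved the tool only 0.1 mm, and it had travelled about 16 mm since the flask touched the ring.
- **Flask:** it looks upright in the ring, and the tool's tilt is about 0.008 rad. I did not measure the flask's own tilt.

**What disagreed**
- **Fingertip offset:** the real fingertips sit about 28–33 mm behind the reported TCP. The first close on the ring passed above it without touching, so I corrected the height and tried again.
- **Flask grip:** the first close on the flask pushed against it with about 4.6 N, so I reopened, rose about 5 mm and closed again. The grip read 27.6 mm, which is the flask's lip and not its 24 mm neck. It held through the lift and the push.
- **Cradle travel:** in the side view the blue ring's lower edge dropped 5 pixels against about 6 expected for full travel, which is within pixel error.

The fingers never came near the orange ring, the dropper bottle or the dish, but I did not re-measure where they stand at the end.

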